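# Crank the board-test fixture into its dwell

## Robot

A 6-joint arm with a two-finger parallel gripper is mounted at the origin on the work surface. World frame = base frame: x ahead of the robot, y to its left, z up, the work surface at z = 0. Lengths are in m, angles in rad, forces in N, time in s.
With the tool pointing down it reaches from about 0.25 to 0.725 m from the base axis. Payload 9.7 kg.
Tool frame: the origin (TCP) lies midway between the tips of the shut fingers; the grasp point (between the pads) lies 19 mm behind it; z points along the fingers, y is the direction in which the jaws open and shut (so a half turn about z gives the same grasp; the last joint's range is limited). The gripper opens to 85 mm and grips with 20 to 120 N. Pads are 22 mm wide; open, the fingers measure 114 mm over their backs; the gripper's body (76 mm by 85 mm) begins 54 mm behind the grasp point. The pads swing forward as they close: fully open they stand 13 mm farther back than shut.
Start: joints at [1.193, 0.087, 0.176, 1.66, 0, 1.571], TCP at [0.203, 0.511, 0.231] pointing down, gripper open.
Joint ranges: [-3.13, 3.13], [-0.85, 1.81], [-1.15, 1.24], [-2.2, 2.28], [-1.44, 1.52], [-3.14, 3.14]. Speed limits (rad/s): [2.22, 2.22, 2.57, 3.14, 3.14, 3.14].

## Interface

Orientations are given as a rotation vector (axis times angle).
In Python, from plant import r, eoat, kin, status, eyes, job gives the robot as it stands. Calls block until the motion is done:
- r.goto(position, orientation): joint-space move of the TCP to a pose.
- r.move_straight(position, ori=None, speed=0.15, contact_N=None): straight line of the TCP; ori=None keeps the orientation; speed is the mean speed in m/s. With contact_N (N) it stops when the force on the tool has changed by that much, and returns True; else False.
- r.set_joints(angles): joint-space move.
- eoat.gripper_to(opening, newtons=None): finger opening in m; newtons is the grip in N (None keeps the last); returns when the fingers have stopped.
- r.sleep(seconds).
- kin.inverse_kinematics(position, orientation): joint angles nearest the present ones, or None.
- status.sense(): the state.
- eyes.grab_frame(name): name is "scene" or "top" or "wrist"; returns a dict with "img" (480x640x3 uint8, red, green, blue), "range_z" (480x640 float32, m along the optical axis (not along the pixel's ray), 0 where there is no reading), "mtx" (3x3 intrinsics, pixels), "D" ([k1, k2, p1, p2, k3] as OpenCV has them; the pictures are not rectified), "rvec" (rotation vector, rad) and "tvec" (3), from world to camera coordinates, as OpenCV has them. Camera axes: x right, y down, z forward; pixel columns grow to the right and rows downward; lengths in m; the calibration is good to about 2 mm. A picture is of the moment at which its call begins.
A pose or a line that the arm cannot do raises r.Unreachable and nothing moves.
- job.close_job(): hands the job in, once; it reports no verdict.
The state is a dict: "time": time; "joint_pos": joint angles; "joint_vel": joint speeds; "tau": joint torques, N m; "tool_pos": TCP position; "eef_rot": TCP orientation; "ft_force": force on the tool from outside, world axes, zero at the start; "moment": the same for the moment, N m; "gripper_width": finger opening in m.
Only numpy, scipy, OpenCV 4.12 (cv2) and the standard library are available. Lean on these libraries where they do the work, as an engineer would, in place of code of your own. Each camera call takes 0.05 s, during which the arm holds its last target. There are 200 camera calls.

## Task

One of the two hand-cranked cam fixtures on the bench has a green circuit board loaded in its nest. Turn that fixture's crank anticlockwise (seen from above) until the brass follower roller rests on the green dwell land of the cam, about mid-land, so the contact pins stay pushed against the board; then let go. Leave the crank of the empty fixture as it is.

Things in the scene. Friction and masses are not known exactly. Their poses are not given: they have to be found in the camera images.
- fixture: Fixed fixture to work: aluminium plate 265 x 150 x 12 mm with a green circuit board standing in its nest; the other fixture's nest is empty. Origin: on the upright cam axis, at bench level. x points along the follower's travel to the board (plate from -75 to 190 mm), z up. Pale steel cam, about 100 mm across, with a green 40 degree dwell land on its rim; the 18 mm brass roller bears on its +x side.
- fixture_crank (a joint): Crank and cam angle, rad, growing anticlockwise from above; stops at 0 and 3.4, starts at 0 to 0.9. At 2.0 the roller is mid-land and the arm points along the fixture's -x, away from the board; the land spans 1.65 to 2.35. The arm's direction from the fixture's +x is (value - 2.0 + pi), anticlockwise. Needs about 0.15 N m (2 to 3 N at the handle) and stays where it is left.
- fixture_handle (a point): Point on the axis of that crank's upright red handle, 85 mm above the bench, 65 mm from the cam axis. The handle is a cylinder 26 mm in diameter, 60 to 105 mm above the bench, free to spin on its own axis, so the wrist need not turn with it; nothing else on the fixture is higher than 64 mm.
- spare_handle (a point): The same point on the red handle of the empty, otherwise identical fixture: a bystander whose crank must stay as it is.

How it is judged:
By the outcome, as a careful person would: the job done as asked, in the order asked, and still so for the second after the job is handed in, with the robot touching nothing.
It also fails if it takes over 32 s, if anything falls off the work surface, if the arm or the gripper's body presses on something with over 40 N, if the wrist force passes 120 N, or if a joint passes its speed limit or range.

## Working session

There is one attempt and no reset: what is moved stays moved. The work goes in short steps, each a Python script; the robot and the scene stay as the last script left them, time stands still between calls to the robot, and variables do not carry over. Pictures are saved under pics/ and viewed, about 8 in all and at most 12, crops included, and the job is handed in when it is done.

```bash
mkdir -p pics; ls; python3 - <<'E'
from plant import r, eoat, kin, status, eyes, job
import cv2,numpy as np
for n in ("scene","top"):
    f=eyes.grab_frame(n); np.savez(f"{n}.npz",**f); cv2.imwrite(f"pics/{n}0.png",f["img"][:,:,::-1])
    R=cv2.Rodrigues(np.array(f["rvec"],float))[0]; print(n,-R.T@np.ravel(f["tvec"]),R[2])
s=status.sense();print(s["time"],s["eef_rot"],s["tool_pos"],s["gripper_width"])
E
```

```text
pics
scene [ 1.09134347 -0.11488654  0.61515828] [-0.70681276  0.2004568  -0.6784046 ]
top [0.4845649  0.00822087 0.76501001] [ 0.08783585  0.00642515 -0.99611424]
0.1 [-5.89927768e-01 -3.08550455e+00  1.85988787e-03] [0.20282159 0.51099759 0.2306679 ] 0.0850963954434957
```

View pics/top0.png

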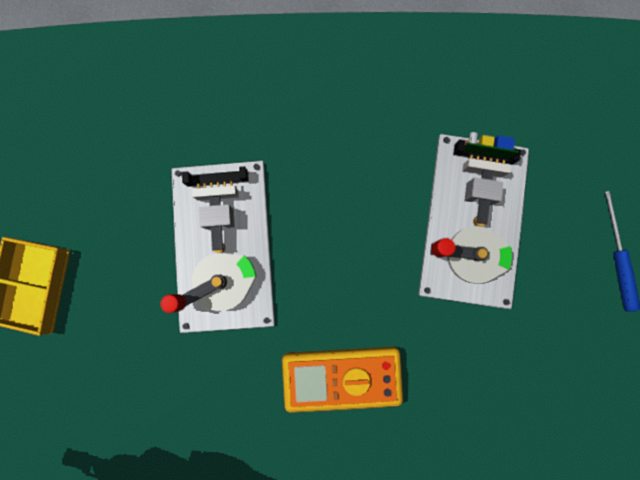

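View pics/scene0.png

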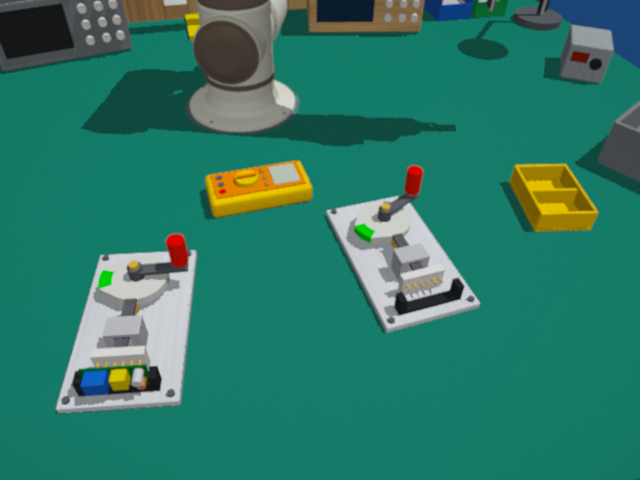

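The top view shows the board (px 485,145) in the right-hand fixture, with its cam axis near (482,254) and red handle near (446,247). The left fixture's nest is empty, and its handle is near (171,303). The scene view agrees: the loaded fixture is at lower left, with its handle at (177,250). Next I measure.

```bash
cat > m.py <<'E'
import cv2,numpy as np
def ray(f,px):
    R=cv2.Rodrigues(np.array(f["rvec"],float))[0]; c=-R.T@np.ravel(f["tvec"]).astype(float)
    u=cv2.undistortPoints(np.array(px,float).reshape(-1,1,2),f["mtx"],np.ravel(f["D"]))[:,0]
    return c,np.c_[u,np.ones(len(u))]@R
def onplane(f,px,z):
    c,d=ray(f,px); return c+d*((z-c[2])/d[:,2])[:,None]
def blobs(mask,amin):
    n,l,s,c=cv2.connectedComponentsWithStats(mask.astype(np.uint8)); 
    return [(c[i],s[i,4],l==i) for i in range(1,n) if s[i,4]>amin]
def red(img):
    h=cv2.cvtColor(img,cv2.COLOR_RGB2HSV); return ((h[...,0]<5)|(h[...,0]>175))&(h[...,1]>190)&(h[...,2]>80)
def land(img):
    i=img.astype(int); return (i[...,1]>160)&(i[...,0]<90)&(i[...,2]<110)
def depthpts(f,m):
    v,u=np.nonzero(m&(f["range_z"]>0)); c,d=ray(f,np.c_[u,v]); return c+d*f["range_z"][v,u][:,None]
def plate(f,xr):
    # aluminium plate: bright, unsaturated; min-area rect of its outline
    h=cv2.cvtColor(f["img"],cv2.COLOR_RGB2HSV); m=(h[...,1]<60)&(h[...,2]>110); m[:100]=0; m[:,:xr[0]]=0; m[:,xr[1]:]=0
    v,u=np.nonzero(max(blobs(m,500),key=lambda b:b[1])[2])
    P=onplane(f,np.c_[u,v],.012)[:,:2]
    return cv2.minAreaRect(P.astype(np.float32))
E
python3 - <<'E'
from m import *
t=dict(np.load("top.npz"));s=dict(np.load("scene.npz"))
for n,xr in (("loaded",(400,560)),("empty",(140,300))):
    rc=plate(t,xr); print(n,"plate",rc); B=cv2.boxPoints(rc)
    e=[B[1]-B[0],B[2]-B[1]]; l=max(e,key=np.linalg.norm); l=l/np.linalg.norm(l); l=l*np.sign(l[0])
    ax=np.array(rc[0])-l*.0575; print(" axis",ax,"xdir",l,np.arctan2(l[1],l[0]))
    for b in blobs(red(t["img"]),60):
        if xr[0]-10<b[0][0]<xr[1]:
            D=depthpts(t,b[2]); p=onplane(t,[b[0]],.1)[0]; top=D[D[:,2]>.1]
            print(" red",b[0],b[1],"onplane",p,"depth",len(top),np.median(top,0) if len(top) else D.max(0),"r",np.linalg.norm(p[:2]-ax))
    
    for b in blobs(land(t["img"]),40):
        if xr[0]<b[0][0]<xr[1]: print(" land",b[0],b[1],np.median(depthpts(t,b[2]),0))
for b in blobs(red(s["img"]),60):
    D=depthpts(s,b[2]); print("scene red",b[0],b[1],np.median(D,0),D[:,2].max(),"mid z .083:",onplane(s,[b[0]],.083)[0])
E
```

```text
loaded plate ((0.5880365371704102, -0.24153420329093933), (0.15085572004318237, 0.2769625186920166), 80.27948760986328)
 axis [ 0.53136206 -0.23182577] xdir [ 0.985643   -0.16884226] -0.16965495
 red [443.46153846 247.40384615] 312 onplane [ 0.53271973 -0.16438799  0.1       ] depth 233 [ 0.5329549  -0.16612781  0.10509628] r 0.06745144509285389
 land [505.23529412 257.16742081] 221 [ 0.5205759  -0.27651042  0.03918957]
empty plate ((0.5483031868934631, 0.16588911414146423), (0.26591214537620544, 0.15047572553157806), 3.4564061164855957)
 axis [0.49090778 0.16242249] xdir [0.9981809  0.06028906] 0.060325645
 red [169.41632653 303.34693878] 245 onplane [0.46062907 0.22036719 0.1       ] depth 243 [0.4612093  0.21847158 0.10538289] r 0.06537880859113417
 land [245.89351852 267.11111111] 216 [0.51234332 0.12174926 0.03943004]
scene red [579.61956522  56.45652174] 92 [0.06316751 0.826371   0.06374725] 0.07501941586907768 mid z .083: [0.10062414 0.79258268 0.083     ]
scene red [413.14824798 179.9083558 ] 371 [0.46907547 0.2160337  0.09219881] 0.10924174752938709 mid z .083: [0.45768048 0.22172054 0.083     ]
scene red [177.04500978 249.87671233] 511 [ 0.54307892 -0.16546507  0.09557049] 0.1097564227833181 mid z .083: [ 0.53103877 -0.16651351  0.083     ]
```

```bash
python3 - <<'E'
from m import *
t=dict(np.load("top.npz"))
h=cv2.cvtColor(t["img"],cv2.COLOR_RGB2HSV); m=(h[...,1]<60)&(h[...,2]>110)
L=[];R=[]
for v in range(165,290,3):
    u=np.nonzero(m[v,400:560])[0]+400; L.append((u.min(),v)); R.append((u.max(),v))
for q in (L,R):
    P=onplane(t,q,.012)[:,:2].astype(np.float32); w=cv2.fitLine(P,cv2.DIST_HUBER,0,.001,.001).ravel(); w[:2]*=np.sign(w[0]); print(w,np.arctan2(w[1],w[0]))
bot=[(u,np.nonzero(m[:,u])[0].max()) for u in range(428,506,3)]
w=cv2.fitLine(onplane(t,bot,.012)[:,:2].astype(np.float32),cv2.DIST_HUBER,0,.001,.001).ravel();print("bottom",w)
i=h; b=(h[...,0]>12)&(h[...,0]<25)&(h[...,1]>120)&(h[...,2]>120); b[:,:430]=0;b[:,530:]=0;b[:190]=0;b[300:]=0
for x in blobs(b,8): print("brass",x[0],x[1],onplane(t,[x[0]],.062)[0],np.median(depthpts(t,x[2]),0))
E
```

```text
[ 0.9857967  -0.1679431   0.5732996  -0.16345865] -0.16874276
[ 0.9856779  -0.16863894  0.5947784  -0.3182089 ] -0.16944867
bottom [ 0.17179395  0.9851329   0.452628   -0.21956274]
brass [480.69230769 224.38461538] 13 [ 0.56895261 -0.23208622  0.062     ] [ 0.57199046 -0.2397277   0.03972579]
brass [482.05714286 252.95714286] 70 [ 0.52618452 -0.23215528  0.062     ] [ 0.52592105 -0.23125801  0.06458805]
```

```bash
cat > g.py <<'E'
import numpy as np
from scipy.spatial.transform import Rotation as Ro
AX=np.array([.5258,-.2315]); YAW=-.169; RAD=.065
def ori(a): # tool down, jaw axis (tool y) at world angle a
    y=np.array([np.cos(a),np.sin(a),0]); z=np.array([0,0,-1.]); return Ro.from_matrix(np.c_[np.cross(y,z),y,z]).as_rotvec()
def pt(val,z=.070,rad=RAD): # handle point for crank value
    d=val-2+np.pi+YAW; return [AX[0]+rad*np.cos(d),AX[1]+rad*np.sin(d),z]
E
python3 - <<'E'
from plant import r, eoat, kin, status, eyes, job
from g import *
o=None
for a in (np.pi/4,-3*np.pi/4):
    js=[kin.inverse_kinematics(p,ori(a)) for p in ([.5325,-.1655,.16],pt(.5),pt(1.2),pt(2))]
    for j in js: print(a,None if j is None else np.round(j,2))
    if all(j is not None for j in js) and (o is None or abs(js[0][5])<best): o,best=a,abs(js[0][5])
print("use",o); open("a.txt","w").write(str(o))
r.goto([.5325,-.1655,.17],ori(o))
f=eyes.grab_frame("wrist"); import cv2; np.savez("w.npz",**f); cv2.imwrite("pics/w0.png",f["img"][:,:,::-1])
s=status.sense();print(s["time"],s["tool_pos"])
from m import *
for b in blobs(red(f["img"]),200):
    D=depthpts(f,b[2]); print(b[0],b[1],np.median(D,0),D[:,2].max(), "centre top", np.mean(D[D[:,2]>.1],0))
E
```

```text
0.7853981633974483 [-0.3   0.09  0.04  1.52  0.    0.48]
0.7853981633974483 [-0.3   0.1  -0.12  1.35  0.    0.48]
0.7853981633974483 [-0.35  0.02 -0.21  1.35  0.    0.44]
0.7853981633974483 [-0.45 -0.   -0.23  1.35  0.    0.34]
-2.356194490192345 [-0.3   0.09  0.04  1.52 -0.   -2.66]
-2.356194490192345 [-0.3   0.1  -0.12  1.35 -0.   -2.66]
-2.356194490192345 [-0.35  0.02 -0.21  1.35 -0.   -2.71]
-2.356194490192345 [-0.45 -0.   -0.23  1.35 -0.   -2.8 ]
use 0.7853981633974483
2.8167 [ 0.53274007 -0.16480221  0.1700628 ]
[317.16039195 257.97421351] 1939 [ 0.53177316 -0.16299064  0.1040568 ] 0.10678595127583393 centre top [ 0.53397574 -0.16512136  0.10429863]
```

```bash
python3 - <<'E'
from plant import r, eoat, kin, status, eyes, job
from g import *
f=lambda: np.round(status.sense()["ft_force"],1)
print(f(), r.move_straight([.5332,-.1652,.070],speed=.1,contact_N=8), f())
print(eoat.gripper_to(.0,20)); s=status.sense(); print(s["time"],s["gripper_width"],s["tool_pos"],f())
v=.5
for v in (.6,.75):
    r.move_straight(pt(v),speed=.05); s=status.sense(); print(v,np.round(np.array(s["tool_pos"])-pt(v),4),f(),s["gripper_width"])
print(s["time"])
E
```

```text
[-0.4 -0.2 -0.7] False [-0.  -0.4  0.2]
False
4.5417 0.025212220404670724 [ 0.53324115 -0.16536066  0.07023373] [-0.5 -0.6  2.4]
0.6 [-0.0003  0.0015  0.0003] [-1.7  8.8  5.1] 0.025058925782327785
0.75 [-0.0006  0.0018  0.0003] [-2.4  9.7  5.4] 0.024981798786966842
5.1833
```

```bash
sed -i 's/AX=np.array(.*); YAW/AX=np.array([.5260,-.2295]); YAW/' g.py; python3 - <<'E'
from plant import r, eoat, kin, status, eyes, job
from g import *
for v in (.9,1.05,1.2,1.35,1.5,1.65,1.8,1.9,2.0):
    r.move_straight(pt(v),speed=.05); s=status.sense()
    F=np.array(s["ft_force"]); print(v,np.round(np.array(s["tool_pos"])-pt(v),4),F.round(1),round(s["gripper_width"],4))
    if np.linalg.norm(F)>25: print("stop");break
print(s["time"],s["tool_pos"])
E
```

```text
0.9 [-0.0004  0.0002  0.0002] [-2.4  3.   4.9] 0.0252
1.05 [-0.0005  0.0005  0.0002] [-3.6  4.9  6. ] 0.0252
1.2 [-0.0007  0.0006  0.0002] [-4.8  5.6  7.4] 0.0251
1.35 [-0.001   0.0007  0.0002] [-7.   5.5  9. ] 0.0252
1.5 [-0.0013  0.0007  0.0002] [-8.6  6.6  9.4] 0.0255
1.65 [-0.0016  0.0005  0.0002] [-10.1   5.3  10.6] 0.0251
1.8 [-0.0018  0.0002  0.0002] [-11.9   3.8  11.2] 0.0253
1.9 [-0.0019  0.0001  0.0001] [-12.7   2.7  10.8] 0.0252
2.0 [-0.002  -0.0002  0.0002] [-13.6   1.2  11. ] 0.0253
8.1333 [ 0.45994827 -0.21877715  0.07015126]
```

```bash
python3 - <<'E'
from plant import r, eoat, kin, status, eyes, job
from g import *
from m import *
p=np.array(status.sense()["tool_pos"]); r.move_straight(p,speed=.02); print(np.round(status.sense()["ft_force"],1))
eoat.gripper_to(.085); p=np.array(status.sense()["tool_pos"])
r.move_straight([p[0],p[1],.18],speed=.1)
r.goto([.36,.0,.25],ori(np.pi/4))
for n in ("top","scene"):
    f=eyes.grab_frame(n); np.savez(n+"1.npz",**f); i=f["img"][:,:,::-1]
    if n=="top":
        for b in blobs(red(f["img"]),60):
            D=depthpts(f,b[2]); D=D[D[:,2]>.1]
            if len(D): q=np.median(D,0); d=q[:2]-AX; print(b[0],q,"r",np.hypot(*d),"val",(np.arctan2(d[1],d[0])-YAW-np.pi+2)%(2*np.pi))
        for b in blobs(land(f["img"]),40): print("land",b[0],onplane(f,[b[0]],.04)[0])
        cv2.imwrite("pics/top1.png",cv2.resize(i[130:310,390:570],(720,720)))
    else: cv2.imwrite("pics/scene1.png",i)
s=status.sense(); print(s["time"],s["ft_force"])
E
```

```text
[-4.   0.4  5.9]
[481.4815864  297.06232295] [ 0.46214354 -0.21842869  0.10513271] r 0.06480911397203344 val 1.997328553669369
[169.48178138 303.32388664] [0.46121122 0.21849821 0.1054201 ] r 0.4526587951985758 val 0.7418263199101973
land [480.24401914 225.3492823 ] [ 0.5701078  -0.23882675  0.04      ]
land [245.9078341  267.08294931] [0.51215516 0.1215716  0.04      ]
11.325 [-0.63288501 -0.2147215  -0.98840852]
```

View pics/top1.png

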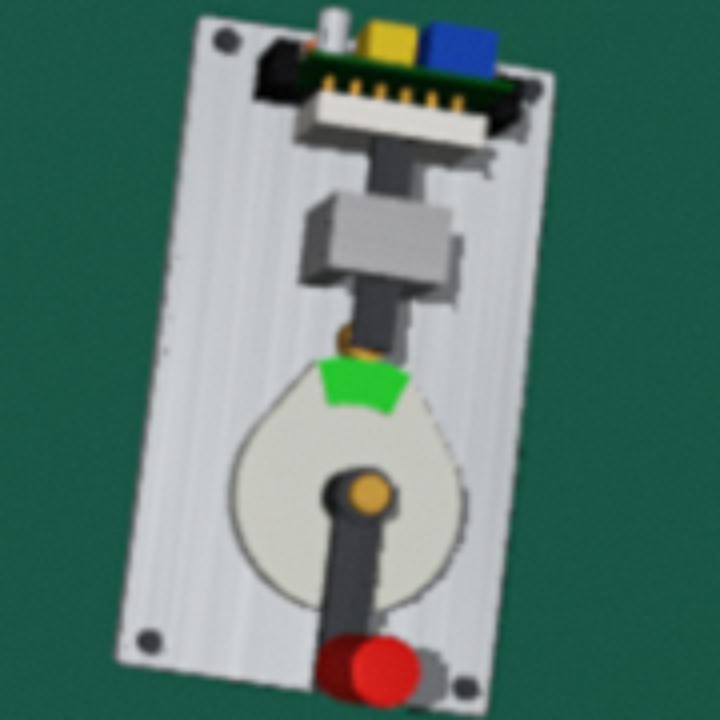

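View pics/scene1.png

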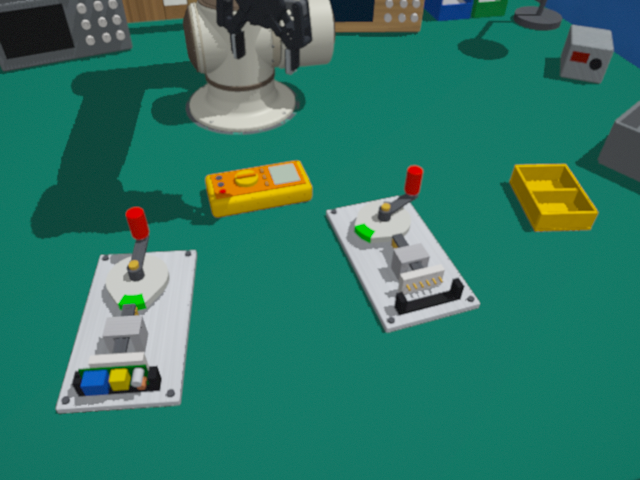

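The close-up shows the brass roller (about 360,345) bearing on the middle of the green land (320–410,385). The arm points away from the board. In the scene view the empty fixture looks unchanged and the gripper is clear of everything.

```bash
python3 -c "
from plant import job
job.close_job()"
```

```text
the job is handed in; nothing more can be done
```

I turned the loaded fixture's crank anticlockwise from about 0.5 rad to about 2.0 rad, let go, moved the arm clear and handed the job in. The simulated clock was at about 11.3 s.

- **Result:** After letting go, the top camera put the crank at about 1.997 rad (target 2.0, land 1.65 to 2.35). The picture shows the roller at mid-land.
- **Empty fixture:** Its handle had not measurably moved (same position within 0.1 mm).
- **Forces:** The highest force I read on the tool was about 18 N while turning, and near zero at the end.
- **One disagreement:** My first estimate of the cam axis was about 2 mm off. It showed up as roughly 10 N of sideways force early in the turn, so I corrected it partway. Sideways force built up again to about 14 N near the end, so I eased it off before opening the gripper.

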